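# Open the coolant tank's filler

## Robot

A 7-joint arm with a two-finger parallel gripper is mounted at the origin on a cart in front of the work surface, level with it; the furniture and walls round the work are solid. World frame = base frame: x ahead of the robot, y to its left, z up, the work surface at z = 0. Lengths are in m, angles in degrees, forces in N, time in s.
With the tool pointing down it reaches from about 0.425 to 0.95 m from the base axis. Payload 4.7 kg.
Tool frame: the origin (TCP) lies midway between the tips of the shut fingers; the grasp point (between the pads) lies 19 mm behind it; z points along the fingers, y is the line along which they close (so a half turn about z gives the same grasp; the last joint's range is limited). The gripper opens to 85 mm and grips with 20 to 120 N. Pads are 22 mm wide; open, the fingers measure 114 mm over their backs; the gripper's body (76 mm by 85 mm) begins 54 mm behind the grasp point. The pads swing forward as they close: fully open they stand 13 mm farther back than shut.
Start: joints at [-68.692, 26.849, -2.785, 87.806, 1.381, 65.374, -4.715], TCP at [0.263, 0.622, 0.194] pointing down, gripper open.
Joint ranges: [-148.3, 148.3], [-19.14, 114.17], [-79.39, 73.82], [5.75, 140.21], [-59.74, 239.74], [12.07, 113.84], [-152.46, 152.46]. Speed limits (degrees/s): [147.25, 147.25, 180, 180, 180, 180, 180].

## Interface

Orientations are given as a 3x3 rotation matrix whose columns are the frame's x, y, z axes.
In Python, from bench import env, solver, optics, sensors gives the robot as it stands. The module is installed in compiled form; this text tells all that it offers. Calls block until the motion is done:
- env.goto(position, orientation): joint-space move of the TCP to a pose.
- env.line_to(position, feed=0.15, attitude=None, stop_force=None): straight line of the TCP; attitude=None keeps the orientation; feed is the mean speed in m/s. With stop_force (N) it stops when the force on the tool has changed by that much, and returns True; else False.
- env.set_joints(angles): joint-space move.
- env.set_gripper(opening, effort=None): opening from 0.0 (shut) to 1.0 (fully open); effort is the grip in N (None keeps the last); returns when the fingers have stopped.
- env.wait(seconds).
- solver.inverse_kinematics(position, orientation): joint angles nearest the present ones, or None.
- optics.grab_frame(name): name is "side" or "top" or "wrist"; returns a dict with "color" (400x640x3 uint8, blue, green, red), "K" (3x3 intrinsics, pixels), "k1" (the pictures are not rectified: a ray, as slopes to the right and down, at radius r is drawn at 1 + k1 r^2 times it, then the intrinsics apply), "R" (3x3) and "t" (3): a world point X has camera coordinates R X + t. Camera axes: x right, y down, z forward; pixel columns grow to the right and rows downward; lengths in m; the calibration is good to about 2 mm. A picture is of the moment at which its call begins. There is no depth.
A pose or a line that the arm cannot do raises env.MotionError and nothing moves.
- env.hand_in(): hands the job in; it is judged then, once.
Readings, each from a call of its own:
- sensors.read_t(): time.
- sensors.read_joint_pos(): joint angles.
- sensors.read_joint_vel(): joint speeds.
- sensors.read_effort(): joint torques, N m.
- sensors.read_tcp_pos(): TCP position.
- sensors.read_orientation(): TCP orientation.
- sensors.read_ft_force(): force on the tool from outside, world axes, zero at the start.
- sensors.read_ft_torque(): the same for the moment, N m.
- sensors.read_width(): opening from 0.0 (shut) to 1.0 (fully open).
- sensors.read_grasp_force(): force on a finger pad.
Only numpy, scipy, OpenCV 4.12 (cv2) and the standard library are available. Lean on these libraries where they do the work, as an engineer would, in place of code of your own. Each camera call takes 0.05 s, during which the arm holds its last target. There are 200 camera calls.

## Task

The coolant tank on the bench has to be opened for topping up. Lift the locking tab on its filler cap until it stands upright, unscrew the cap by the tab, feeling for the point where the thread lets go and without forcing it, then set the cap down gently, plug down and upright, in the middle of the white saucer. Leave the other things on the bench where they are.

Things in the scene. Friction and masses are not known exactly. Their poses are not given: they have to be found in the camera images.
- tank: grey box-shaped coolant tank, 110 (x) x 150 (y) mm, bolted to the bench, lid at 70 mm; on the lid's middle a round filler neck, 63 mm outer diameter, 30 mm high, with a castellated rim (12 notches). Origin under the tank's centre on the bench, z up; its -x side carries a sight glass and a small tap
- neck_rim (a point): centre of the neck's rim, 100 mm above the bench, on the cap's axis; axes as the tank's. In the neck three lugs of the cap run under three rising lips, and a sprung seal (8 N) presses the cap up against them. Right-hand thread: opens counter-clockwise seen from above, rising 4 mm in 65 degrees against 0.1 to 0.3 N m
- cap: brass screw cap (about 0.15 kg) sunk in the neck, its 52 mm disc flush with the rim within 2 mm, so only the tab on it can be gripped. 21 mm high without the tab: a plug of 42 mm diameter (50 mm over three lugs near its foot), 15 mm high, then the disc. Origin at the centre of the plug's foot, z up; the folded tab points to its -x
- cap_top (a point): centre of the disc's upper face, 21 mm above the cap's origin. After 38 to 85 degrees of turn (hidden, differs each time; window about 10 degrees) the lugs stand in the gaps between the lips and the cap can be drawn straight up; it springs up 3 to 5 mm if let. Before that a pull jams the lugs under the lips, past it they hit hard stops. 24 mm of lift clears the neck
- tab (a joint): angle of the locking tab's hinge on the cap: 0 = folded flat, 1.57 = upright (stop at 1.6). Stiff hinge (0.06 N m), the tab stays where it is left. Folded, a rib under the tab sits in a notch of the neck's rim, so the cap cannot turn
- tab_hinge (a point): middle of the tab's hinge pin, on the cap's axis, 5 mm above the disc; the pin runs along y; axes turn with the tab. Cap and thread are meant for hand force: pull, side load or push on them of more than some 15 N is forcing
- tab_grip (a point): point of the steel tab near its free end, 44 mm from the hinge, in the middle of its thickness. The tab is a bar 26 mm wide (along the pin), 8 mm thick, reaching 52 mm from the hinge. Folded it lies level, sticks out 20 mm past the neck on the tank's -x side, 30 mm above the lid, and can be pinched across its 26 mm width; upright it stands over the cap's centre
- saucer: white enamel saucer, 136 mm across the rim, 20 mm high, loose, 0.25 kg; its inner floor is 4.5 mm above the bench, flat over 80 mm; origin under its centre
- loupe: black watchmaker's eye loupe, a short cup 37 mm across and 26 mm high, standing on the bench; origin under its centre
- pumice_cup: white enamel cup, 62 mm across, 45 mm high, standing on the bench; origin under its centre
- side_cutter: small side cutter with black grips, 57 x 94 x 16 mm, lying on the bench; origin under its centre
- matchbox: matchbox, 36 x 52 x 14 mm, lying on the bench; origin under its centre
- wax_block: brown block of wax, 30 x 62 x 18 mm, lying on the bench; origin under its centre
There are look-alikes about, which are no part of the job. Of the things that look like the cap, the middle-sized one is meant.

How it is judged (in metres and radians):
On the way, in this order (a step that is already met when the one before it is completed fails the run):
1. the tab stands upright (more than 1.2 rad) while the cap is still screwed in and has not been turned (value of joint tab above 1.2 rad and z of cap_top in the frame of neck_rim below 0.005 m and angle between the x axis of cap and the x axis of tank, either way round below 0.3 rad), for 0.2 s.
2. the cap has been turned by more than 0.5 rad in the neck, with the tab up (value of joint tab above 1 rad and angle between the x axis of cap and the x axis of tank, either way round above 0.5 rad and horizontal distance between cap_top and neck_rim below 0.006 m and z of cap_top in the frame of neck_rim below 0.015 m), for 0.1 s.
3. the cap is lifted clear of the neck (z of cap_top in the frame of neck_rim above 0.024 m), for 0.1 s.
At the end, for the whole second after the job is handed in: the cap stands released and at rest on the saucer's floor, upright within 0.15 rad, its axis within 30 mm of the saucer's centre (horizontal distance between cap and saucer below 0.03 m and z of cap in the frame of saucer between 0.001 and 0.01 m and angle between cap's own z axis and vertical below 0.15 rad and linear speed of cap below 0.02 m/s and angle between saucer's own z axis and vertical below 0.1 rad); the robot touches nothing.
It fails at once if the cap or its thread is forced: more than 35 N between the cap (with its tab) and the tank (contact force between cap and tank above 35 N).
It fails at once if the cap is dropped or pressed hard on the saucer (more than 30 N) (contact force between cap and saucer above 30 N).
It fails at once if a bystander is pushed more than 30 mm away (distance of any of loupe, pumice_cup, side_cutter, matchbox, wax_block from where it was at the start of the episode above 0.03 m).
It also fails if it takes over 67 s, if anything falls off the work surface, if the arm or the gripper's body presses on something with over 40 N, if the wrist force passes 120 N, or if a joint passes its speed limit or range.

## Working session

There is one attempt and no reset: what is moved stays moved. The work goes in short steps, each a Python script; the robot and the scene stay as the last script left them, time stands still between calls to the robot, and variables do not carry over. Pictures are saved under pics/ and viewed, at most 10 in all, crops included, and the job is handed in when it is done.

```bash
mkdir -p pics; cat > h.py <<'E'
import numpy as np, cv2
from bench import env, solver, optics, sensors
def ray(f,u,v):
    K=f["K"];d=np.array([[[u,v]]],float)
    xd=np.array([(u-K[0,2])/K[0,0],(v-K[1,2])/K[1,1]]);x=xd.copy()
    for _ in range(30): x=xd/(1+f["k1"]*(x@x))
    R=np.array(f["R"]);t=np.array(f["t"]);return -R.T@t, R.T@np.array([x[0],x[1],1])
def at(f,u,v,z):
    c,d=ray(f,u,v);return c+d*(z-c[2])/d[2]
def proj(f,X):
    p=np.array(f["R"])@np.array(X)+np.array(f["t"]);x=p[:2]/p[2];x=x*(1+f["k1"]*(x@x));K=f["K"]
    return np.array([K[0,0]*x[0]+K[0,2],K[1,1]*x[1]+K[1,2]])
E
python3 - <<'E'
from h import *
import pickle
for n in("top","side"):
    f=optics.grab_frame(n);pickle.dump(f,open(n+".pkl","wb"))
    cv2.imwrite(f"pics/{n}0.png",f["color"]);c,d=ray(f,320,200);print(n,c,d,f["K"][0,0],f["k1"])
E
```

```text
top [ 0.45857544 -0.13023122  1.11262197] [ 0.05781818  0.01571048 -0.99825199] 370.41522200208595 0.022979098646083055
side [ 0.46580022 -1.03880087  0.67491071] [ 0.03810204  0.84421599 -0.53488758] 389.89492772017775 -0.053721716148959216
```

View pics/top0.png

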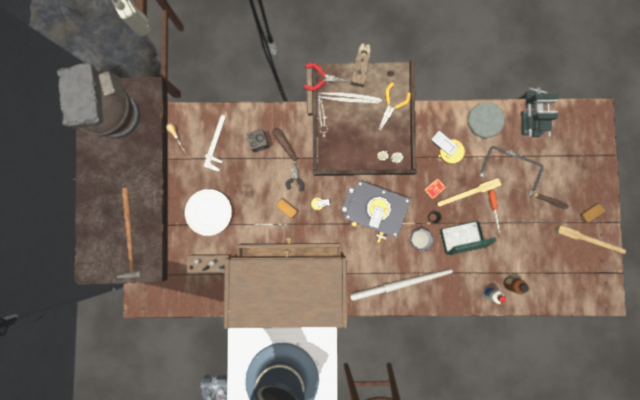

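View pics/side0.png

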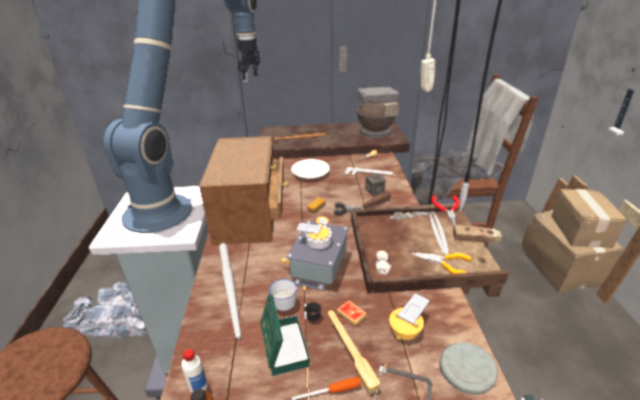

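The top view shows the tank near (376,208) with the capped neck at about (378,207), and the saucer at (208,212). Smaller and larger brass look-alikes sit at (320,203) and (452,150). I'll zoom in on both views.

```bash
python3 - <<'E'
from h import *
import pickle
T=pickle.load(open("top.pkl","rb"));S=pickle.load(open("side.pkl","rb"))
a=cv2.resize(T["color"][165:255,325:455],None,fx=6,fy=6,interpolation=cv2.INTER_CUBIC)[:540,:780]
b=cv2.resize(S["color"][205:295,270:370],None,fx=6,fy=6,interpolation=cv2.INTER_CUBIC)
cv2.imwrite("pics/t1.png",a);cv2.imwrite("pics/s1.png",b)
# saucer fit
m=(T["color"][180:245,175:240].min(2)>150).astype(np.uint8)
c=max(cv2.findContours(m,0,1)[0],key=cv2.contourArea)
e=cv2.fitEllipse(c);print(e);u,v=e[0][0]+175,e[0][1]+180
print("saucer",at(T,u,v,0.02), 'diam',np.linalg.norm(at(T,u-e[1][0]/2,v,.02)-at(T,u+e[1][0]/2,v,.02)))
print("neck",at(T,378,208,.1))
E
```

```text
((32.652156829833984, 31.97496795654297), (45.98015213012695, 46.64757537841797), 46.68843078613281)
saucer [0.48845693 0.21841108 0.02      ] diam 0.1352657207595389
neck [ 0.49441298 -0.27257051  0.1       ]
```

View pics/t1.png

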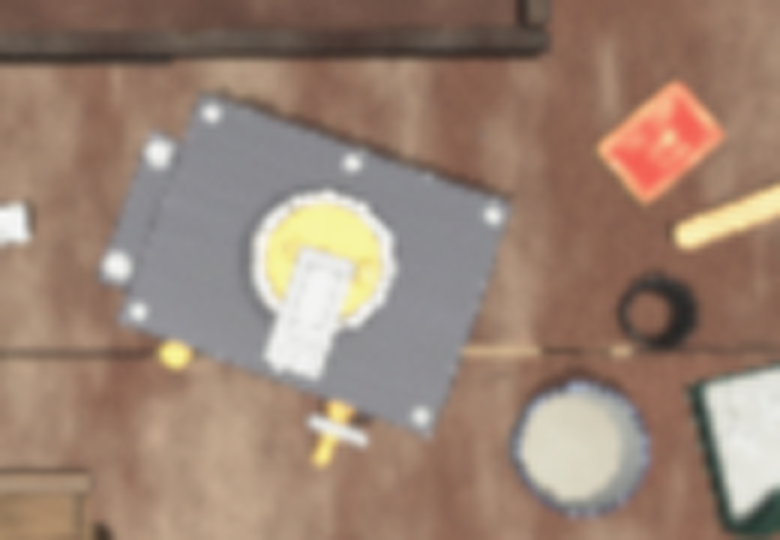

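View pics/s1.png

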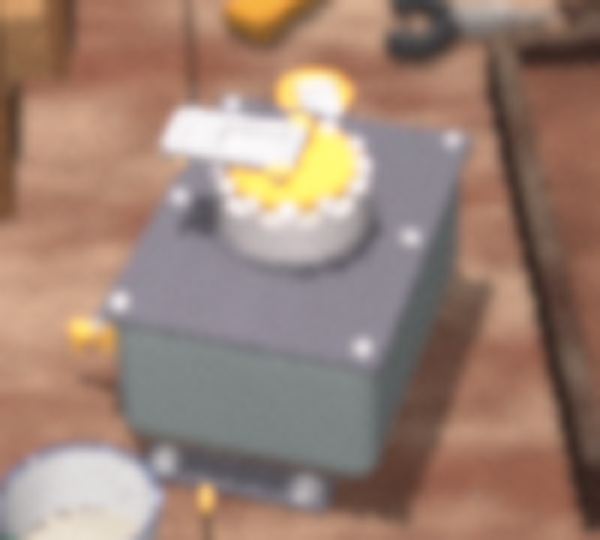

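The crops show the neck centre near (379,208), with the tab folded toward (373,227), so the tank is yawed about -18 degrees. The tap confirms which side is -x. I'll fit this and move in with the wrist camera.

```bash
cat >> h.py <<'E'
def tool(yaw,pitch=0):
    """tool y along the pin; yaw = direction (rad) of tank x; pitch 0 = down, +pitch tilts tool z towards +x(tank)"""
    ex=np.array([np.cos(yaw),np.sin(yaw),0]);ez=np.array([0,0,1.]);ey=np.cross(ez,ex)
    z=-np.cos(pitch)*ez+np.sin(pitch)*ex
    y=-ey;x=np.cross(y,z);return np.column_stack([x,y,z])
E
python3 - <<'E'
from h import *
import pickle
T=pickle.load(open("top.pkl","rb"))
o=lambda p:((p[0]+.5)/6-.5+325,(p[1]+.5)/6-.5+165)
C=[at(T,*o(p),.07) for p in((205,93),(510,200),(430,435),(122,322))]
for i in range(4):
    d=C[(i+1)%4]-C[i];print(np.linalg.norm(d),np.degrees(np.arctan2(d[1],d[0])))
print("lid centre",np.mean(C,0)); n=at(T,*o((325,260)),.1);print("neck",n)
print("tab end",at(T,*o((292,367)),.109), at(T,*o((327,255)),.109))
yaw=np.radians(-18);n=(n+np.mean(C,0))/2;ex=np.array([np.cos(yaw),np.sin(yaw),0])
for flip in(0,1):
  for p in(0,30,45,60,75,90):
    R=tool(yaw,np.radians(p))
    if flip:R=R@np.diag([-1,-1,1])
    g=n.copy();g[2]=.105;g-=.046*ex
    q=solver.inverse_kinematics(g+.019*R[:,2],R)
    print(flip,p,None if q is None else np.round(q,0))
p=sensors.read_tcp_pos();print(p,np.round(sensors.read_orientation(),2).tolist())
env.line_to([p[0],p[1],.42]);
R=tool(yaw)
env.goto([n[0]-.06,n[1]+.02,.36],R)
print(sensors.read_t(),sensors.read_tcp_pos(),sensors.read_joint_pos())
f=optics.grab_frame("wrist");pickle.dump(f,open("w.pkl","wb"));cv2.imwrite("pics/w1.png",f["color"]);print(proj(f,[n[0],n[1],.1]))
E
```

```text
0.15118308210248008 -109.85580264824867
0.11632528232712268 160.2251972175806
0.15251206128261188 69.54026705420213
0.11472345634353094 -20.433175996240443
lid centre [ 0.49478216 -0.27487311  0.07      ]
neck [ 0.49462917 -0.27461755  0.1       ]
tab end [ 0.44625907 -0.25779874  0.109     ] [ 0.4965597  -0.27426813  0.109     ]
0 0 [-10.  25.  46. 117. -24.  48. -58.]
0 30 [  82.   22.  -61.  134.   74.   15. -150.]
0 45 None
0 60 None
0 75 None
0 90 None
1 0 [-12.  26.  49. 117. -26.  48. 124.]
1 30 [ 86.  26. -68. 133.  78.  19.  28.]
1 45 None
1 60 None
1 75 None
1 90 None
[0.26311021 0.62099261 0.19255696] [[-0.92, 0.39, -0.0], [0.39, 0.92, -0.0], [-0.0, -0.0, -1.0]]
4.8917 [ 0.43535263 -0.25399363  0.36001076] [-38.77141459   6.57334468  72.21875204  98.67907416  -6.35008246
  79.36664585 -73.38665057]
[314.86530284 115.46783702]
```

View pics/w1.png

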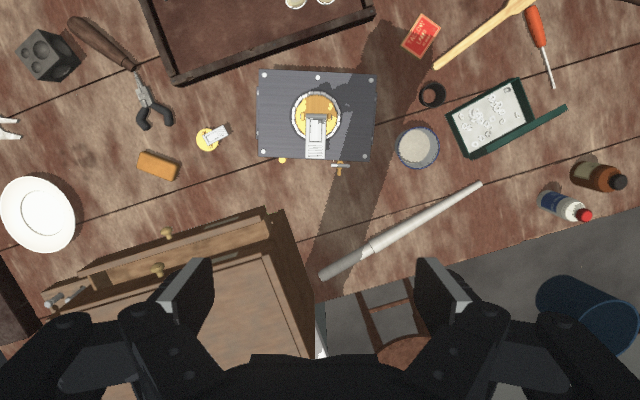

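```bash
python3 - <<'E'
from h import *
import pickle
f=pickle.load(open("w.pkl","rb"))
C=[at(f,*p,.07) for p in((258,68),(376,72),(374,161),(256,158))]
for i in range(4):
    d=C[(i+1)%4]-C[i];print(np.linalg.norm(d),np.degrees(np.arctan2(d[1],d[0])))
print("lid",np.mean(C,0),"neck",at(f,316,117,.1))
print("tab end",at(f,315,159,.109),at(f,316.5,115,.109))
cv2.imwrite("pics/w2.png",cv2.resize(f["color"][55:175,245:390],None,fx=5,fy=5,interpolation=cv2.INTER_CUBIC))
n=np.array([.495,-.2748,.15])
for fl in(1,-1):
  for y in(-20,0,20,40,70):
    R=tool(np.radians(y))@np.diag([fl,fl,1]);q=solver.inverse_kinematics(n,R);print(fl,y,None if q is None else np.round(q,0))
E
```

```text
0.15479488494329582 -109.72828614174568
0.11746579892931049 163.22646178968017
0.16445452801639263 70.63541203718047
0.11840831892220183 -21.471160019344204
lid [ 0.49342573 -0.27613705  0.07      ] neck [ 0.49247041 -0.27553148  0.1       ]
tab end [ 0.44337197 -0.25835412  0.109     ] [ 0.4947066  -0.27683248  0.109     ]
1 -20 [-22.  32.  66. 108. -34.  62. -52.]
1 0 [-20.  31.  63. 108. -31.  61. -34.]
1 20 [-16.  27.  56. 108. -26.  59. -19.]
1 40 [-13.  25.  50. 108. -23.  58.  -3.]
1 70 [ -8.  23.  43. 108. -19.  57.  23.]
-1 -20 [  2.  21.  29. 107. -12.  55. 107.]
-1 0 [ 72.  35. -67. 103.  36.  66.  83.]
-1 20 [ 72.  35. -67. 103.  36.  66. 103.]
-1 40 [ 72.  35. -67. 103.  36.  66. 123.]
-1 70 [ -24.   36.   72.  108.  -39.   65. -137.]
```

View pics/w2.png

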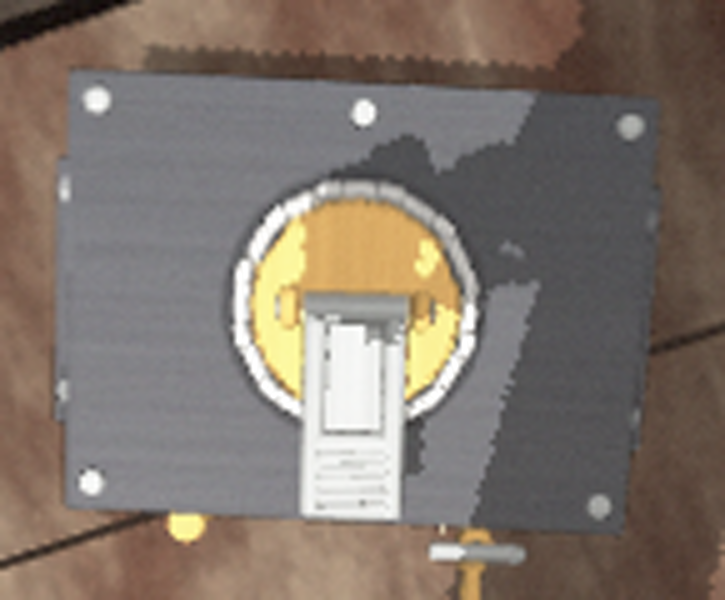

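The wrist crop shows the neck centred at (315.6,115) and the tab straight, so the axis is at about (0.495, -0.275) with yaw near -20 degrees. All views agree on this. Next I'll grip the tab end.

```bash
cat >> h.py <<'E'
YAW=np.radians(-20.);N=np.array([.495,-.275,0.105])
EX=np.array([np.cos(YAW),np.sin(YAW),0]);EZ=np.array([0,0,1.])
def tcp_of(grasp,R): return np.asarray(grasp)+.019*R[:,2]
def st(tag=""):
    print(tag,round(sensors.read_t(),1),np.round(sensors.read_tcp_pos(),4),"F",np.round(sensors.read_ft_force(),1),"M",np.round(sensors.read_ft_torque(),2),"w",round(sensors.read_width(),3),"g",np.round(sensors.read_grasp_force(),1))
E
python3 - <<'E'
from h import *
f=__import__("pickle").load(open("w.pkl","rb"));o=lambda u,v:((u+.5)/5-.5+245,(v+.5)/5-.5+55)
print("neck",at(f,*o(355,302),.1))
C=[at(f,*o(*p),.07) for p in((70,70),(658,98),(622,533),(66,508))]
for i in range(4):
    d=C[(i+1)%4]-C[i];print(np.linalg.norm(d),np.degrees(np.arctan2(d[1],d[0])))
R=tool(YAW);g=N-.046*EX;g[2]=.106
t=tcp_of(g,R)
env.set_gripper(.65,20)
env.goto(t+[0,0,.08],R);st("above")
print(np.round(sensors.read_joint_pos(),0))
print("stop",env.line_to(t,feed=.06,stop_force=4));st("down")
f=optics.grab_frame("wrist");cv2.imwrite("pics/w3.png",f["color"])
E
```

```text
neck [ 0.49496801 -0.27580379  0.1       ]
0.1544863947893376 -110.47352699012556
0.11509994545404043 159.58519189544572
0.1549590307940556 69.51234630066853
0.11506222531511591 -20.650138134511234
above 6.2 [ 0.4528 -0.2601  0.1683] F [ 0.6 -0.3  0.3] M [-0.01 -0.    0.01] w 0.655 g 0.0
[-24.  23.  64. 113. -25.  59. -58.]
stop False
down 7.6 [ 0.452  -0.2594  0.0873] F [ 0.7 -1.  -0.1] M [-0.05 -0.02  0.01] w 0.648 g 0.0
```

View pics/w3.png

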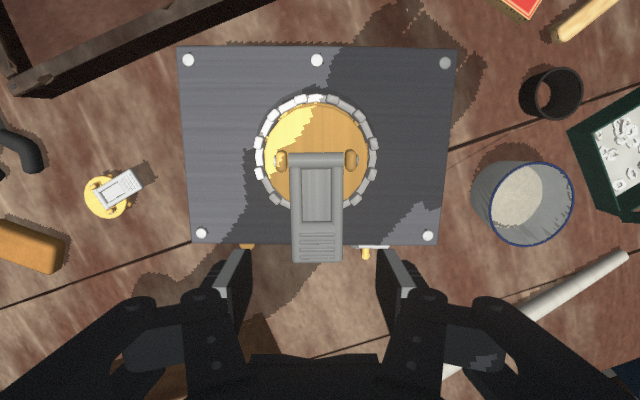

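The fingers straddle the tab symmetrically: tab centred at column 317, pads at 248 and 380. Closing and raising in small arc steps with force readouts.

```bash
python3 - <<'E'
from h import *
env.set_gripper(.2,20);st("closed")
R=tool(YAW);p0=sensors.read_tcp_pos();r=.046
print(np.round(sensors.read_orientation()-R,3).tolist())
for a in(4,8,14,20):
    a_=np.radians(a)
    env.line_to(p0+r*(1-np.cos(a_))*EX+r*np.sin(a_)*EZ,feed=.03);st(a)
    if np.linalg.norm(sensors.read_ft_force())>14: print("HIGH");break
E
```

```text
closed 8.1 [ 0.4518 -0.2593  0.087 ] F [ 0.3  0.1 -0.6] M [-0.02  0.02  0.03] w 0.199 g 0.0
[[0.0, 0.0, 0.0], [0.0, -0.0, -0.0], [0.0, 0.0, 0.0]]
4 8.4 [ 0.4521 -0.2594  0.0905] F [-0.3 -0.2  0.4] M [ 0.06  0.   -0.  ] w 0.201 g 0.0
8 8.7 [ 0.4524 -0.2595  0.0936] F [-0.5 -0.1  0.3] M [-0.01  0.    0.  ] w 0.201 g 0.0
14 9.0 [ 0.4533 -0.2598  0.0984] F [-0.4  0.5  0.4] M [-0.    0.01  0.02] w 0.199 g 0.0
20 9.3 [ 0.4546 -0.2603  0.103 ] F [-0.1 -0.2 -0.3] M [ 0.03 -0.03 -0.05] w 0.197 g 0.0
```

Grip missed: the fingers closed to 17 mm with no force. I'll look again.

```bash
python3 - <<'E'
from h import *
f=optics.grab_frame("wrist");cv2.imwrite("pics/w4.png",cv2.resize(f["color"][60:360,140:500],None,fx=2,fy=2))
p=sensors.read_tcp_pos();print("tcp",proj(f,p),"tabend",proj(f,N-.052*EX),"hinge",proj(f,N),"rim",proj(f,[N[0],N[1],.1]),"cam",ray(f,320,200))
for z in (.1,.105,.109): print(at(f,317,262,z))
E
```

```text
tcp [313.72304272 234.2390109 ] tabend [313.74739724 250.23421356] hinge [313.74910912 158.70496531] rim [313.74552659 157.48523967] cam (array([ 0.51726532, -0.28302977,  0.28374161]), array([-0.24153095,  0.06787066, -0.96833004]))
[ 0.43644382 -0.25573394  0.1       ]
[ 0.43864315 -0.25647672  0.105     ]
[ 0.44040261 -0.25707094  0.109     ]
```

View pics/w4.png

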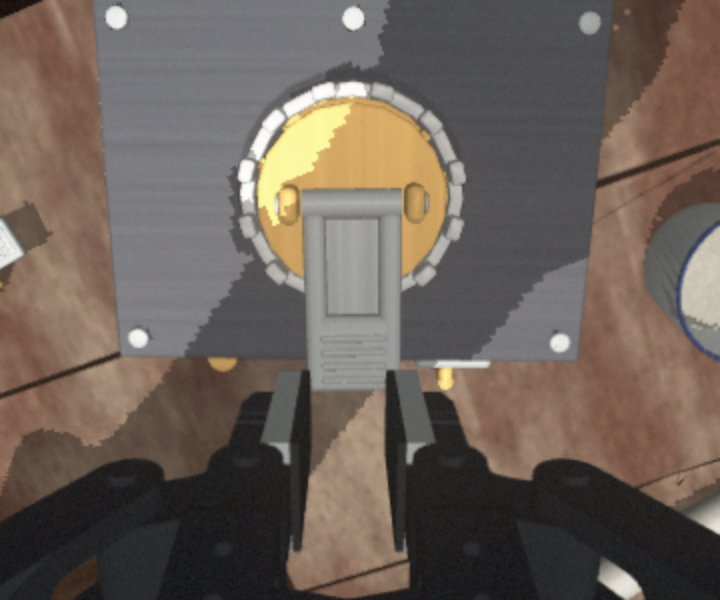

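The neck is where predicted, but the fingertips at (295,245) and (334,245) look higher or further back than the TCP reading suggests. I'll check with the side camera and markers.

```bash
python3 - <<'E'
from h import *
f=optics.grab_frame("side");p=sensors.read_tcp_pos()
u0,v0,s=265,160,6
im=cv2.resize(f["color"][v0:v0+95,u0:u0+125],None,fx=s,fy=s,interpolation=cv2.INTER_CUBIC)
for X,c in((p,(0,0,255)),(N-.052*EX,(0,255,0)),(N,(255,0,0)),(p+[0,0,.036],(255,0,255)),(p+[0,0,.073],(255,255,0))):
    q=proj(f,X);cv2.circle(im,tuple(int(round((a+.5-b)*s)) for a,b in zip(q,(u0,v0))),4,c,-1)
cv2.imwrite("pics/s2.png",im);st()
E
```

```text
9.4 [ 0.4544 -0.2602  0.1027] F [-0.1  0.1 -0.3] M [ 0.01 -0.   -0.01] w 0.201 g 0.0
```

View pics/s2.png

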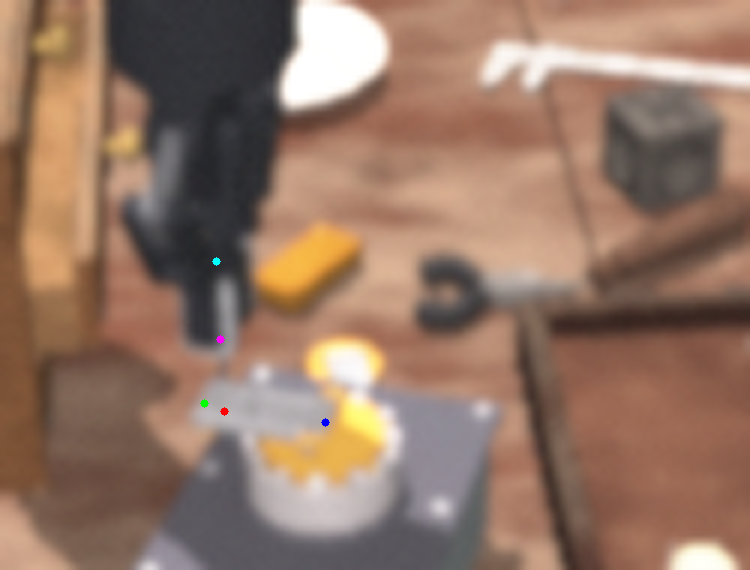

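The side view shows the real fingertips at crop row 355, about 33 mm above the TCP marker at row 411. The gripper evidently sits shorter than the readout says, so I'll add a tip offset and retry by feel.

```bash
sed -i 's/N=np.array(\[.495,-.275,0.105\])/N=np.array([.4945,-.2762,0.105])/' h.py; cat >> h.py <<'E'
OFF=.034
E
python3 - <<'E'
from h import *
R=tool(YAW);g=N-.046*EX;g[2]=.106
t=tcp_of(g,R);t[2]-=OFF+.003
env.set_gripper(.65,20)
env.line_to([t[0],t[1],.1],feed=.08)
print("stop",env.line_to(t,feed=.05,stop_force=4));st("down")
env.set_gripper(.2,20);st("closed")
E
```

```text
stop False
down 11.2 [ 0.4515 -0.2607  0.0503] F [ 0.9 -0.5  0.2] M [ 0.01  0.   -0.  ] w 0.65 g 0.0
closed 11.6 [ 0.4514 -0.2606  0.0502] F [-0.7  0.   0.9] M [-0.07  0.    0.02] w 0.295 g 24.0
```

Gripped: the width is 25 mm, matching the tab. Now the arc.

```bash
python3 - <<'E'
from h import *
R=tool(YAW);p0=sensors.read_tcp_pos();r=.046
np.save("p0.npy",p0)
for a in(5,10,16,24,32,40,50):
    a_=np.radians(a)
    env.line_to(p0+r*(1-np.cos(a_))*EX+r*np.sin(a_)*EZ,feed=.04);st(a)
    if np.linalg.norm(sensors.read_ft_force())>13: print("HIGH");break
E
```

```text
5 11.8 [ 0.4514 -0.2605  0.0541] F [ 0.5 -1.1 -2.5] M [-0.1  -0.02  0.02] w 0.301 g 23.5
10 12.1 [ 0.4518 -0.2606  0.0582] F [ 0.3  0.1 -3.4] M [-0.03  0.06  0.05] w 0.299 g 23.1
16 12.4 [ 0.4527 -0.261   0.063 ] F [-1.3  1.2 -2.2] M [0.22 0.25 0.05] w 0.297 g 22.9
24 12.7 [ 0.4548 -0.2617  0.0691] F [-2.   1.2 -1. ] M [0.33 0.54 0.1 ] w 0.296 g 22.9
32 13.0 [ 0.4576 -0.2627  0.0747] F [-2.9  2.7 -1.8] M [0.5  0.79 0.08] w 0.298 g 22.9
40 13.3 [ 0.4613 -0.2641  0.0799] F [-3.2  2.9 -0.7] M [0.67 0.83 0.06] w 0.302 g 22.9
50 13.6 [ 0.4671 -0.2662  0.0856] F [-3.8  2.6 -1.9] M [0.76 0.91 0.08] w 0.295 g 22.8
```

```bash
python3 - <<'E'
from h import *
p0=np.load("p0.npy");r=.046
for a in(58,66,74,82,88):
    a_=np.radians(a)
    env.line_to(p0+r*(1-np.cos(a_))*EX+r*np.sin(a_)*EZ,feed=.04);st(a)
    if np.linalg.norm(sensors.read_ft_force())>13: print("HIGH");break
env.wait(.3);env.set_gripper(.5);st("open")
f=optics.grab_frame("wrist");cv2.imwrite("pics/w5.png",f["color"][60:360,140:500])
E
```

```text
58 13.9 [ 0.4719 -0.2679  0.0893] F [-4.6  2.4 -2.2] M [0.81 0.85 0.14] w 0.299 g 22.5
66 14.2 [ 0.4771 -0.2698  0.0922] F [-3.3  3.2 -1.3] M [0.85 0.9  0.09] w 0.298 g 22.2
74 14.6 [ 0.4826 -0.2719  0.0944] F [-4.1  2.4 -0.9] M [0.86 0.94 0.05] w 0.296 g 22.0
82 14.9 [ 0.4885 -0.2741  0.0958] F [-3.6  4.  -0.3] M [ 0.93  1.02 -0.  ] w 0.298 g 21.8
88 15.1 [ 0.493  -0.2757  0.0963] F [-4.4  3.6 -0.2] M [ 0.91  1.1  -0.  ] w 0.299 g 21.7
open 15.7 [ 0.4945 -0.277   0.0971] F [ 0.1 -0.7  0.5] M [-0.05  0.    0.08] w 0.498 g 0.0
```

View pics/w5.png

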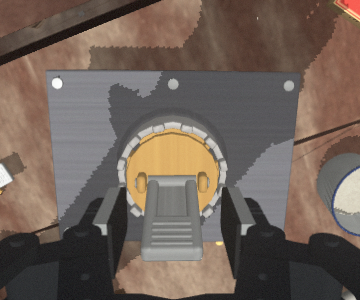

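The tab appears raised: its end is wider and nearer the camera, with the end edge at full-frame (312,320). I'll check the angle numerically, regrip lower and start turning with force feedback.

```bash
cat >> h.py <<'E'
def pose(ang,z,pitch=0):
    """TCP on the cap axis, turned ang degrees ccw"""
    return np.array([N[0],N[1],z]),tool(YAW+np.radians(ang))
E
python3 - <<'E'
from h import *
f=optics.grab_frame("wrist")
for a in(60,70,80,90,95):
    a_=np.radians(a);d=-np.cos(a_)*EX+np.sin(a_)*EZ;n=np.sin(a_)*EX+np.cos(a_)*EZ
    print(a,[np.round(proj(f,N+.052*d+s*.004*n)) for s in(-1,1)])
z=sensors.read_tcp_pos()[2]-.008
env.line_to([N[0],N[1],z],feed=.05,stop_force=5);st("low")
env.set_gripper(.2,60);env.wait(.2);st("grip")
print(sensors.read_joint_pos())
q=solver.inverse_kinematics(*pose(85,z));print(q)
E
```

```text
60 [array([313., 335.]), array([313., 327.])]
70 [array([313., 326.]), array([313., 314.])]
80 [array([313., 312.]), array([312., 297.])]
90 [array([312., 295.]), array([312., 277.])]
95 [array([312., 285.]), array([312., 266.])]
low 16.1 [ 0.4943 -0.2761  0.0881] F [-0.6  0.5  0.7] M [ 0.   -0.04  0.02] w 0.503 g 0.0
grip 16.6 [ 0.4946 -0.2761  0.0889] F [0.3 1.  2. ] M [ 0.28  0.12 -0.02] w 0.287 g 58.7
[-14.80061941  33.10723425  55.31144116 111.10489659 -33.87720076
  53.73223311 -52.70059691]
[  0.1864189   25.8839821   32.47421389 110.38074509 -18.14789706
  48.81039329  17.16229702]
```

Edge rows of 308 and 320 put the tab near 74 degrees, so I'll push it the rest of the way upright with a light grip centred on the bar.

```bash
python3 - <<'E'
from h import *
env.set_gripper(.5,20)
p=np.array([N[0],N[1],.0881])
env.line_to(p-.009*EX-.001*EZ,feed=.05)
env.set_gripper(.2,20);st("grip")
print("stop",env.line_to(p+.0015*EX,feed=.02,stop_force=11));st("pushed")
env.set_gripper(.5);env.wait(.1);st("open")
f=optics.grab_frame("wrist");cv2.imwrite("w6.png",f["color"])
g=cv2.cvtColor(f["color"],6)
print([int(x) for x in g[255:345:2,312]])
for a in(70,75,80,85,90,95):
    a_=np.radians(a);d=-np.cos(a_)*EX+np.sin(a_)*EZ;n=np.sin(a_)*EX+np.cos(a_)*EZ
    print(a,[np.round(proj(f,N+.052*d+s*.004*n)[1]) for s in(-1,1)])
E
```

```text
grip 17.6 [ 0.4862 -0.273   0.0872] F [-0.3  1.4  0.9] M [ 0.16  0.06 -0.01] w 0.302 g 22.9
stop False
pushed 18.2 [ 0.4921 -0.2752  0.0872] F [-8.4  4.3  5.6] M [1.   1.87 0.  ] w 0.3 g 23.7
open 18.6 [ 0.4964 -0.2769  0.0882] F [-0.4 -0.1  0.7] M [-0.01  0.04  0.03] w 0.498 g 0.0
[119, 121, 117, 117, 118, 118, 118, 120, 118, 121, 122, 122, 118, 107, 115, 111, 136, 140, 108, 130, 146, 116, 116, 164, 115, 105, 139, 133, 121, 148, 169, 173, 169, 165, 162, 163, 144, 172, 155, 157, 161, 165, 168, 168, 166]
70 [np.float64(343.0), np.float64(332.0)]
75 [np.float64(337.0), np.float64(324.0)]
80 [np.float64(330.0), np.float64(314.0)]
85 [np.float64(321.0), np.float64(304.0)]
90 [np.float64(312.0), np.float64(293.0)]
95 [np.float64(302.0), np.float64(282.0)]
```

The tab's end edge is now at row 313, which fits 90 degrees. I'll grip firmly and turn in small steps.

```bash
python3 - <<'E'
from h import *
z0=.0882
env.line_to([N[0],N[1],z0],feed=.03)
env.set_gripper(.2,60);env.wait(.1);st("grip")
for a in range(3,37,3):
    env.goto(*pose(a,z0+a*.004/65))
    R=sensors.read_orientation();ya=np.degrees(np.arctan2(-R[0,1],R[1,1]))
    st((a,round(float(np.degrees(np.arctan2(R[1,0],R[0,0]))),1)))
    F=sensors.read_ft_force()
    if np.linalg.norm(F)>11 : print("HIGH");break
E
```

```text
grip 19.3 [ 0.4946 -0.2761  0.0883] F [-1.1  0.4  1.2] M [0.18 0.13 0.  ] w 0.289 g 58.7
(3, -17.1) 19.6 [ 0.4947 -0.2762  0.0885] F [-0.2  0.9  2.5] M [0.16 0.07 0.04] w 0.294 g 58.9
(6, -14.1) 19.8 [ 0.4946 -0.2763  0.0887] F [-0.2 -0.4  2.3] M [0.14 0.01 0.06] w 0.288 g 58.9
(9, -11.1) 20.1 [ 0.4946 -0.2764  0.0889] F [0.3 0.1 2.4] M [0.04 0.01 0.05] w 0.291 g 58.9
(12, -8.1) 20.3 [ 0.4946 -0.2764  0.089 ] F [ 0.8 -0.6  2.7] M [-0.09 -0.04  0.05] w 0.295 g 58.9
(15, -5.1) 20.6 [ 0.4946 -0.2764  0.0892] F [0.8 0.  3. ] M [-0.1  -0.01  0.03] w 0.291 g 58.9
(18, -2.1) 20.8 [ 0.4946 -0.2764  0.0894] F [ 0.4 -0.7  2.2] M [-0.1   0.01  0.02] w 0.288 g 58.9
(21, 0.9) 21.1 [ 0.4946 -0.2763  0.0895] F [-0.   0.1  2.5] M [-0.14 -0.07  0.04] w 0.297 g 58.9
(24, 3.9) 21.3 [ 0.4946 -0.2762  0.0897] F [ 0.3 -0.   3. ] M [-0.05 -0.04  0.08] w 0.291 g 58.9
(27, 6.9) 21.6 [ 0.4945 -0.2762  0.0899] F [-0.3 -0.1  3.2] M [-0.08 -0.05  0.03] w 0.296 g 58.9
(30, 9.9) 21.8 [ 0.4945 -0.2761  0.09  ] F [ 0.2 -0.   4. ] M [-0.01 -0.05  0.09] w 0.29 g 58.9
(33, 12.9) 22.1 [ 0.4945 -0.2761  0.0902] F [ 1.  -0.   3.4] M [ 0.02 -0.08  0.01] w 0.291 g 58.9
(36, 15.9) 22.3 [ 0.4945 -0.2761  0.0904] F [-0.6 -0.4  3.2] M [ 0.06 -0.07  0.02] w 0.29 g 58.9
```

```bash
python3 - <<'E'
from h import *
z0=.0882
for a in range(39,84,3):
    P,R=pose(a,z0+a*.004/65);env.goto(P,R)
    F0=sensors.read_ft_force()
    s=env.line_to(P+[0,0,.0025],feed=.02,stop_force=7)
    p=sensors.read_tcp_pos();F=sensors.read_ft_force();M=sensors.read_ft_torque()
    print(a,round(sensors.read_t(),1),"F0",np.round(F0,1),s,"dz",round((p[2]-P[2])*1e3,2),"F",np.round(F,1),"Mz",round(M[2],2),round(sensors.read_width(),3))
    if not s and F[2]>-3: print("FREE?");break
    env.line_to(P,feed=.02)
    if abs(sensors.read_ft_torque()[2])>.6:print("TORQUE");break
np.save("a.npy",a)
E
```

```text
39 22.8 F0 [0.1 1.2 2.2] True dz 0.38 F [ 0.5 -1.3 -3.9] Mz 0.03 0.289
42 23.5 F0 [1.1 0.4 2.5] True dz 0.44 F [ 2.  -2.2 -3.7] Mz -0.01 0.286
45 24.2 F0 [0.5 1.1 2.7] True dz 0.44 F [ 1.7 -1.8 -4.3] Mz -0.02 0.286
48 24.9 F0 [-0.1  0.5  1.5] True dz 0.56 F [ 1.7 -1.1 -3.1] Mz -0.01 0.289
51 25.6 F0 [0.9 0.1 1.1] True dz 1.43 F [ 1.1 -1.4  0.6] Mz 0.1 0.291
54 26.4 F0 [-0.3 -0.5  1.6] False dz 2.51 F [ 0.2 -0.7  1.3] Mz -0.03 0.294
FREE?
```

The force lets go at 54 degrees, where the cap rises freely. I'll go 2 degrees further to sit inside the window and draw it straight up.

```bash
python3 - <<'E'
from h import *
p=sensors.read_tcp_pos();z=p[2]
P,R=pose(56,z);env.goto(P,R);st("56")
for h in(.004,.010,.020,.032):
    s=env.line_to([P[0],P[1],z+h],feed=.03,stop_force=7);st((h,s))
    if s:break
E
```

```text
56 26.7 [ 0.4945 -0.2762  0.094 ] F [ 1.3 -0.6  1. ] M [-0.13 -0.15 -0.  ] w 0.287 g 63.6
(0.004, False) 26.9 [ 0.494  -0.2757  0.0978] F [-0.4  0.4 -1.2] M [ 0.03 -0.   -0.02] w 0.29 g 63.4
(0.01, False) 27.3 [ 0.4946 -0.2762  0.1043] F [-0.3  0.2 -1.7] M [-0.01 -0.04 -0.02] w 0.288 g 63.4
(0.02, False) 27.8 [ 0.4946 -0.2762  0.1143] F [-0.5 -0.4 -1.5] M [-0.04  0.   -0.01] w 0.285 g 63.4
(0.032, False) 28.3 [ 0.4946 -0.2762  0.1262] F [-0.1 -0.4 -1.2] M [ 0.02  0.02 -0.02] w 0.289 g 63.4
```

```bash
python3 - <<'E'
from h import *
import pickle
f=pickle.load(open("w.pkl","rb"));print("saucer wrist",at(f,38,213,.02))
S=np.array([.4885,.2184,0])
p=sensors.read_tcp_pos();env.line_to([p[0],p[1],.27],feed=.15)
for y in(36,60,89,110):
    R=tool(np.radians(y))
    for z in(.27,.014):
        q=solver.inverse_kinematics([S[0],S[1],z],R);print(y,z,None if q is None else np.round(q,0))
print(np.round(sensors.read_joint_pos(),0));st()
E
```

```text
saucer wrist [0.49121362 0.21199998 0.02      ]
36 0.27 [-60.  11.  37. 103.  -7.  69. -75.]
36 0.014 [-66.  37.  51. 118. -42.  45. -43.]
60 0.27 [-64.  11.  42. 103.  -8.  69. -50.]
60 0.014 [-65.  36.  50. 118. -40.  44. -20.]
89 0.27 [-64.  11.  42. 103.  -8.  69. -21.]
89 0.014 [-60.  33.  43. 118. -34.  42.   3.]
110 0.27 [-63.  11.  41. 103.  -8.  69.   0.]
110 0.014 [-57.  32.  37. 117. -29.  40.  19.]
[-12.  16.  47.  99. -12.  70. -16.]
 29.4 [ 0.494  -0.2757  0.269 ] F [-0.6 -0.1 -0.4] M [-0.02 -0.02  0.  ] w 0.288 g 63.4
```

```bash
python3 - <<'E'
from h import *
R=tool(np.radians(89));x,y=.489,.2165
env.goto([x,y,.27],R);st("over")
s=env.line_to([x,y,.04],feed=.12,stop_force=6);st(s)
if not s:
    s=env.line_to([x,y,.002],feed=.015,stop_force=3);st(s)
f=optics.grab_frame("wrist");cv2.imwrite("w7.png",f["color"])
E
```

```text
over 31.2 [0.4896 0.2149 0.2701] F [-0.1  0.1 -2.6] M [-0.06 -0.01  0.04] w 0.288 g 63.3
False 33.3 [0.4894 0.2167 0.0405] F [-0.2  0.2 -0.9] M [-0.01 -0.05  0.02] w 0.29 g 63.3
True 34.9 [0.489  0.2163 0.0134] F [-0.7  0.1  3.4] M [-0.1   0.13 -0.05] w 0.289 g 63.9
```

Touchdown is at the predicted height (13.4 mm against 13.7 mm). Release, retreat and check with the top camera.

```bash
python3 - <<'E'
from h import *
env.set_gripper(.6);env.wait(.2);st("open")
p=sensors.read_tcp_pos();env.line_to([p[0],p[1],.10],feed=.08);env.line_to([p[0],p[1],.30],feed=.15)
env.goto([.62,-.05,.32],tool(np.radians(60)));st("away")
f=optics.grab_frame("top");I=f["color"][170:255,165:250].astype(int)
w=(I.min(2)>150).astype(np.uint8);y=((I[...,2]-I[...,0]>60)&(I[...,1]>120)).astype(np.uint8)
c=max(cv2.findContours(w|y,0,1)[0],key=cv2.contourArea);e=cv2.fitEllipse(c);print("saucer",at(f,e[0][0]+165,e[0][1]+170,.02),e[1])
vs,us=np.nonzero(y);print("cap",len(us),at(f,us.mean()+165,vs.mean()+170,.0255),np.ptp(us),np.ptp(vs))
E
```

```text
open 35.6 [0.4879 0.216  0.0125] F [ 0.9  0.3 -1.3] M [-0.06 -0.02  0.03] w 0.603 g 0.0
away 39.4 [ 0.62   -0.0477  0.3195] F [-0.6  0.6  0.1] M [0.07 0.04 0.04] w 0.601 g 0.0
saucer [0.37550927 0.09720785 0.02      ] (0.0, 1.0)
cap 8 [0.3771137  0.09570847 0.0255    ] 1 5
```

```bash
python3 - <<'E'
from h import *
for P in([.55,-.27,.32],):
    env.goto(P,tool(np.radians(-20)))
    print(np.round(sensors.read_joint_pos()))
    for n in("top","side"):
        f=optics.grab_frame(n);q=proj(f,[.489,.2165,.0255]);u,v=map(int,q);print(n,q)
        I=f["color"][v-32:v+33,u-32:u+33].astype(int)
        w=(I.min(2)>150).astype(np.uint8);y=((I[...,2]-I[...,0]>60)&(I[...,1]>110)).astype(np.uint8)
        vs,us=np.nonzero(w|y)
        if len(us):print("saucer",len(us),at(f,us.mean()+u-32,vs.mean()+v-32,.02),np.ptp(us),np.ptp(vs))
        vs,us=np.nonzero(y)
        if len(us):print("cap",len(us),at(f,us.mean()+u-32,vs.mean()+v-32,.0255),np.ptp(us),np.ptp(vs))
        print("\n".join("".join("Y" if y[i,j] else "W" if w[i,j] else "." for j in range(0,65,2)) for i in range(0,65,3)))
E
```

```text
[-25.  30.  73.  89. -29.  82. -60.]
top [207.70886385 211.73817728]
saucer 1730 [0.4885259  0.21835294 0.02      ] 46 46
cap 156 [0.48891815 0.21191249 0.0255    ] 16 15
.................................
.................................
.................................
.................................
............WWWWWWWWWW...........
.........WWWWWWWWWWWWWWWW........
........WWWWWWWWWWWWWWWWWW.......
.......WWWWWWWWWWWWWWWWWWWW......
......WWWWWWWWWWWWWWWWWWWWWW.....
.....WWWWWWWWWYYYYYYWWWWWWWW.....
.....WWWWWWWWYWW.YYYYWWWWWWWW....
.....WWWWWWWWYWWWYYYYWWWWWWWW....
.....WWWWWWWWYWW.YYYYWWWWWWW.....
.....WWWWWWWWWYYYYYYWWWWWWWW.....
......WWWWWWWWWWWWWWWWWWWWWW.....
.......WWWWWWWWWWWWWWWWWWWW......
........WWWWWWWWWWWWWWWWWW.......
.........WWWWWWWWWWWWWWW.........
............WWWWWWWWWW...........
.................................
.................................
.................................
side [309.85637381 166.32515863]
saucer 2323 [0.48158616 0.15591894 0.02      ] 64 64
cap 1768 [0.47911104 0.12651679 0.0255    ] 64 64
..............YYYYYYYYYY........W
YYYYYYYYYYYY.....................
.................................
.................................
.................................
.................................
.................................
...............WWW...............
.YY............WWW..Y.........YYY
YYYYYYYYYYWWWWWWWWWWWWWW.YYYYYYYY
.YY.YYYYWWWWWWWWWWWWWWWWWWYYYYYYY
YYY.YYYWWWWWWWYYYYYYWWWWWWWYYYYYY
YYY.YYYWWWWWWWYYYYYYWWWWWWWYYYYYY
YYY.YYYYWWWWWWWYYYYWWWWWW..YYYYYY
YYY.YYYY...WWWWWWWWWWW....YYYYYYY
YYY.YYYYY.....................YY.
YYYYYYYYYYY..........YYYYY.......
YYYYYYYYYYYY.YYYYYYYYYYYYYYYYYYYY
YY..YYYYYYYYYYYYYYYYYYYYY..YYYYYY
YY.YYYYYYYYY.YYYYYYYYYYYYYYYYYYYY
YY.YYYYYYYYY.YYYYYYYYYYYYYYYYYYYY
YY.YYYYYYYYY.YYYYYYYYYYYYYYYYYYYY
```

The cap stands upright in the middle of the saucer with its tab up, so I'm handing in.

```bash
python3 - <<'E'
from h import *
st();print(env.hand_in())
E
```

```text
40.5 [ 0.5516 -0.2675  0.3196] F [-0.7 -0.7  0.2] M [0.04 0.   0.07] w 0.603 g 0.0
the job is handed in; nothing more can be done
None
```

The job is handed in (no verdict returned): I raised the tab, unscrewed the cap (the thread let go at about 54°) and set it down upright near the middle of the saucer. It took about 40 s, and wrist forces stayed around 11 N or below.

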